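# Set out the doll's-house furniture sample

## Robot

A 7-joint arm with a two-finger parallel gripper is mounted at the origin on the work surface. World frame = base frame: x ahead of the robot, y to its left, z up, the work surface at z = 0. Lengths are in m, angles in rad, forces in N, time in s.
With the tool pointing down it reaches from about 0.35 to 0.9 m from the base axis. Payload 7.2 kg.
Tool frame: the origin (TCP) lies on the centre line of the jaws, within the pads' length; the fingertips stand 19 mm ahead of it and the grasp point (between the pads) is the TCP; z points along the fingers, x is the direction in which the jaws open and shut, and the axes are right-handed (so a half turn about z gives the same grasp; the last joint's range is limited). The gripper opens to 85 mm and grips with 20 to 120 N. Pads are 22 mm wide; open, the fingers measure 114 mm over their backs; the gripper's body (76 mm by 85 mm) begins 54 mm behind the grasp point. The pads swing forward as they close: fully open they stand 13 mm farther back than shut.
Start: joints at [1.117, 0.411, -0.013, 1.596, 0.006, 1.134, -0.082], TCP at [0.235, -0.579, 0.25] pointing down, gripper open.
Joint ranges: [-2.95, 2.95], [-0.29, 1.99], [-1.47, 1.44], [0.14, 2.54], [-1.03, 4.17], [0.13, 1.85], [-2.86, 2.86]. Speed limits (rad/s): [2.39, 2.39, 3.01, 3.01, 3.14, 3.14, 3.14].

## Interface

Orientations are given as a unit quaternion [w, x, y, z].
In Python, from station import sense, camera, camera_info, ticket gives the robot as it stands. The module is installed in compiled form; this text tells all that it offers.
- The arm moves only by the tool drive_tool, never from a script. Its arguments are lists of equal length, an entry for each row: "delta_pos": the shift along the tool's x, y, z scaled (see below), a list of three; "angular": the turn, a rotation vector about the tool's x, y, z scaled (see below), a list of three. In form: {"delta_pos": [[x, y, z], ...], "angular": [[rx, ry, rz], ...]}. A call has 1 to 12 rows; each row is the pose to reach, as a shift and turn from the pose commanded when the call began, along the tool's axes at that moment; what a row does not reach only later rows make up. The controller multiplies each number of a shift by 0.25 m and each number of a turn by pi/2 rad. A row lasts 1/10 s, in which the tool goes at most 50 mm and 8.59 degrees, less where a joint would pass 70% of its speed; a pose out of reach is approached as far as the arm can. A call with a number of a shift or a turn outside -1 to 1 is refused whole. A call with a gripper value outside its range is refused whole. "gripper" is the finger opening in mm, from 0 to 85.4, set as the call begins (left out, the last holds). The fingers move at their own pace and stop on an object; "grip_force" is the grip in N (left out, the last holds). Time passes only in rows, so rows that repeat a pose let the fingers close. It gives the time, the measured TCP pose, the force and the opening at its end, in the units of the state.
- sense(): the state, without advancing time (a new reading comes with each control period).
- camera(name): name is "scene" or "top" or "wrist"; returns the picture (480x640x3 uint8, blue, green, red); there is no depth.
- camera_info(name): a dict with "fx", "fy", "cx", "cy" (pixels), "rvec" (rotation vector, rad) and "tvec" (3), from world to camera coordinates, as OpenCV has them; the wrist camera has in their place "tool_from_camera" (4x4, takes a point from camera to tool coordinates, whose origin is the TCP and whose axes are the tool frame's). Camera axes: x right, y down, z forward; pixel columns grow to the right and rows downward; lengths in m; the calibration is good to about 2 mm. A picture is of the moment at which its call begins: read the wrist's pose just before it. camera_info takes no time and is no camera call.
- ticket.hand_in(): hands the job in, once; it reports no verdict.
The state is a dict: "time": time; "q": joint angles; "qvel": joint speeds; "effort": joint torques, N m; "tool_pos": TCP position; "ee_rot": TCP orientation; "force": force on the tool from outside, world axes, zero at the start; "moment": the same for the moment, N m; "finger_gap": finger opening in m.
Only numpy, scipy, OpenCV 4.12 (cv2) and the standard library are available. Lean on these libraries where they do the work, as an engineer would, in place of code of your own. Each camera call takes 0.05 s, during which the arm holds its last target. There are 200 camera calls.

## Task

Set out the sample room of wooden doll's-house furniture around the dresser and the bench, which are fixed, in this order. First stand the toy table midway between the dresser and the bench, its two short ends pointing at them; then put the chair behind the table (on the side away from the robot arm), centred on the long side and facing the table with about 2 cm between seat and table; then stand the vase in the middle of the table top. Last, stand the stool in front of the dresser's drawers, centred on them with a clear gap of about 3 cm, and leave everything upright.

Things in the scene. Friction and masses are not known exactly. Their poses are not given: they have to be found in the camera images.
- toy_table: Loose toy table of pale wood on four legs: 56 (its x) by 90 (its y, the long way) by 52 mm high. Origin under its centre, on the surface it stands on; z up. Top 8 mm thick, with a solid apron below it flush with the long sides: both long sides are flat from 32 to 52 mm up and can be gripped across x (56 mm).
- chair: Loose toy chair of pale wood: seat 42 by 42 mm, its upper face 39 mm up, slatted backrest up to 72 mm. Origin under the seat's centre, at foot level; z up. The backrest is on its +x side, so it faces its -x. Both sides (+y and -y) are flat under the seat from 19 to 39 mm up over the middle 26 mm and can be gripped across y (42 mm).
- stool: Loose round toy stool of pale wood: seat 38 mm across and 10 mm thick, its top 38 mm up, on four thin legs. Origin under its centre, at foot level; z up. Grip it by the seat.
- vase: Loose solid turned wooden vase, 44 mm high, a belly 34 mm across with upright sides from 10 to 26 mm up, narrow neck; flat foot 28 mm across. Origin under its centre; z up.
- dresser: Toy dresser (chest with six small drawers with brass knobs), held fast to the work top: 42 deep (its x) by 90 wide (its y) by 70 mm high. Origin under its centre; its drawer front is the face at x = -21 mm and looks along its -x, roughly toward the robot; the knobs stand out 5 mm.
- bench: Toy bench of pale wood with a long slatted backrest, held fast to the work top: 40 deep (its x) by 90 wide (its y), seat 36 mm and backrest 69 mm high. Origin under its centre; the backrest is on its +x side. It serves only as a landmark. The dresser and the bench stand left and right of one another, either way round.
Mind the look-alikes: they are no part of the job. Leave any blue or turquoise look-alike of the toy_table alone. What is shaped like the vase but yellow is not meant.

How it is judged:
By the outcome, as a careful person would: the job done as asked, in the order asked, and still so for the second after the job is handed in, with the robot touching nothing.
It also fails if it takes over 104 s, if anything falls off the work surface, if the arm or the gripper's body presses on something with over 40 N, if the wrist force passes 120 N, or if a joint passes its speed limit or range.

## Working session

There is one attempt and no reset: what is moved stays moved. The work goes in short steps, Python scripts to look and compute and a tool call to move; the robot and the scene stay as the last step left them, time stands still between calls to the robot, and variables do not carry over. Pictures are saved under pics/ and viewed, about 12 in all and at most 16, crops included, and the job is handed in when it is done.

Besides the shell and the picture viewer there is one more tool, called by a JSON object that holds its "method" and its "body", one argument or row to a line. drive_tool: Moves the arm, as the interface text tells. Its arguments: {"type":"object","properties":{"delta_pos":{"type":"array","items":{"type":"array","items":{"type":"number"}}},"angular":{"type":"array","items":{"type":"array","items":{"type":"number"}}},"gripper":{"type":"number"},"grip_force":{"type":"number"}},"required":["delta_pos","angular"]}

```bash
mkdir -p pics
cat > h.py <<'E'
import numpy as np, cv2
from station import sense, camera, camera_info, ticket
from scipy.spatial.transform import Rotation as R
def RT(n):
    i=camera_info(n)
    K=np.array([[i['fx'],0,i['cx']],[0,i['fy'],i['cy']],[0,0,1]])
    if n=='wrist':
        s=sense(); q=s['ee_rot']; T=np.eye(4); T[:3,:3]=R.from_quat(q,scalar_first=True).as_matrix(); T[:3,3]=s['tool_pos']
        W=np.linalg.inv(T@np.array(i['tool_from_camera'])); return K,W[:3,:3],W[:3,3]
    return K,cv2.Rodrigues(np.array(i['rvec'],float))[0],np.array(i['tvec'],float).ravel()
def px2w(c,uv,z):
    K,r,t=c; o=-r.T@t
    d=(r.T@np.linalg.inv(K)@np.c_[np.atleast_2d(uv),np.ones(len(np.atleast_2d(uv)))].T).T
    return o+d*((z-o[2])/d[:,2])[:,None]
def w2px(c,p):
    K,r,t=c; x=(r@np.atleast_2d(p).T).T+t; x=(K@x.T).T; return x[:,:2]/x[:,2:]
E
python3 - <<'E'
from h import *
for n in('top','scene'):
    cv2.imwrite(f'pics/{n}0.png',camera(n)); c=RT(n); print(n,-c[1].T@c[2],c[0][0,0],c[1].round(2).tolist())
print(sense())
print(camera_info('wrist'))
E
```

```text
top [2.46452057e-01 2.53507284e-04 1.13264742e+00] 483.45575476339707 [[0.02, -1.0, 0.02], [-0.98, -0.02, -0.18], [0.18, -0.01, -0.98]]
scene [1.1214372  0.6191145  0.77200985] 588.3677517818448 [[-0.68, 0.73, 0.01], [0.47, 0.44, -0.77], [-0.57, -0.52, -0.64]]
{'time': 0.1, 'q': array([ 1.11680022,  0.41181396, -0.01273995,  1.59694954,  0.00557968,
        1.13428352, -0.08218283]), 'qvel': array([-0.00151538, -0.00120362, -0.00073082, -0.00172597,  0.00011822,
       -0.0012661 ,  0.00054899]), 'effort': array([ 2.26452001e-03, -6.01831698e+01,  6.84008840e-01, -3.00089443e+01,
        1.40632916e-02,  6.38116209e-03, -3.10166126e-05]), 'tool_pos': array([ 0.23501983, -0.57868787,  0.24954511]), 'ee_rot': array([-3.66582214e-04,  8.29563196e-01, -5.58412393e-01, -6.07616220e-04]), 'force': array([ 1.13721934, -0.18709092,  0.65829368]), 'moment': array([-0.01730546, -0.01487576,  0.00627969]), 'finger_gap': 0.08547109068875827}
{'fx': 359.7619544583021, 'fy': 359.7619544583021, 'cx': 315.3616573430284, 'cy': 237.47434732114058, 'tool_from_camera': array([[ 9.99999157e-01, -6.35582739e-04,  1.13223422e-03,
        -1.44903530e-03],
       [ 2.91010453e-04,  9.59528612e-01,  2.81611005e-01,
        -7.18703546e-02],
       [-1.26539822e-03, -2.81610438e-01,  9.59527988e-01,
        -1.23525948e-01],
       [ 0.00000000e+00,  0.00000000e+00,  0.00000000e+00,
         1.00000000e+00]])}
```

View pics/top0.png

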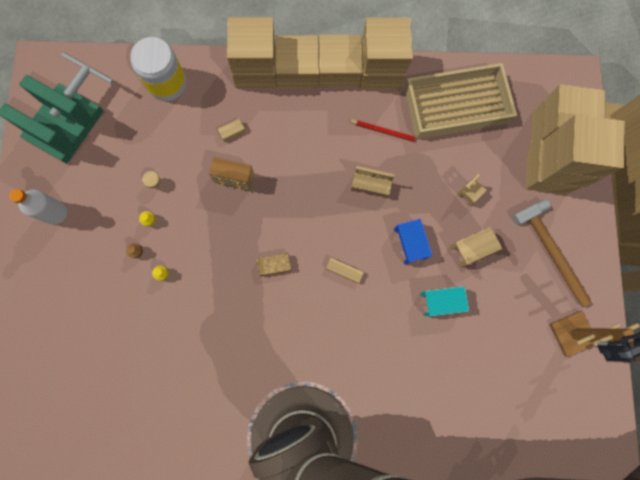

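View pics/scene0.png

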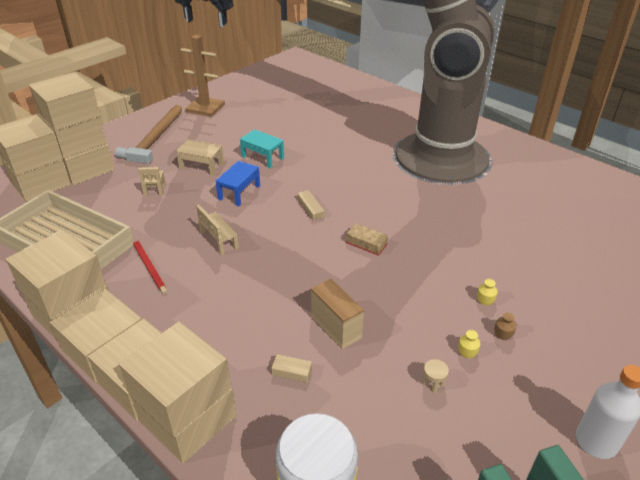

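The top view shows the dresser at (232,174), bench (373,181), pale table (480,246), chair (473,190) and stool (151,179). The blue (413,241) and turquoise (446,301) tables are look-alikes. There are three vase shapes: yellow (147,218), yellow (160,272) and brown (135,250). The brown wooden one fits the description. I'll confirm these in enlarged crops.

Run:
```python
from h import *
a=cv2.imread('pics/top0.png')
f=lambda x,y:cv2.resize(a[y:y+140,x:x+180],None,fx=4.4,fy=4.2,interpolation=cv2.INTER_CUBIC)
cv2.imwrite('pics/cA.png',f(340,130)); cv2.imwrite('pics/cB.png',f(110,150))
```

```text
(no output)
```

View pics/cA.png

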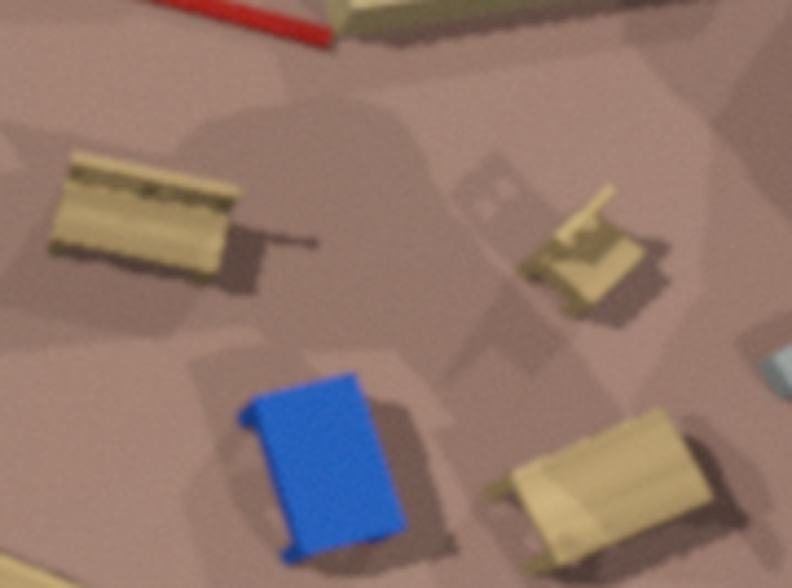

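View pics/cB.png

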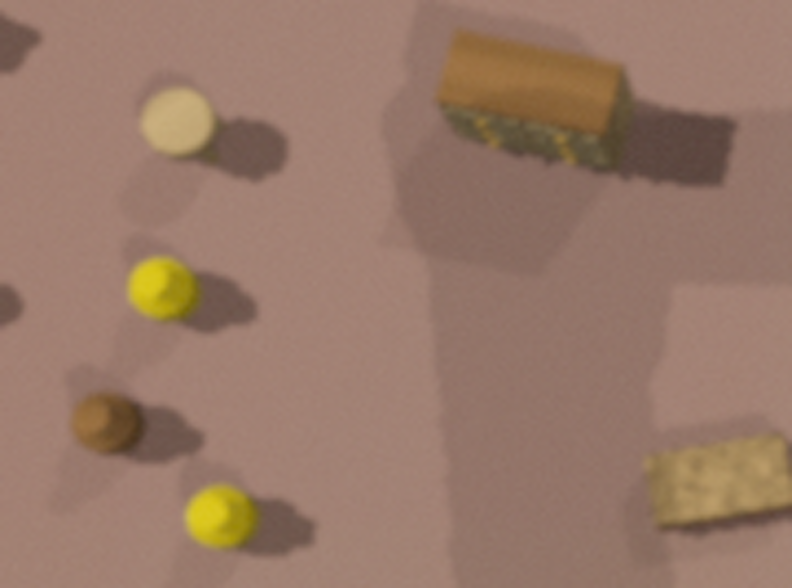

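Run:
```python
from h import *
c=RT('top')
A=lambda p:np.array(p)/[4.4,4.2]+[340,130]
B=lambda p:np.array(p)/[4.4,4.2]+[110,150]
def rect(n,p,z):
    w=px2w(c,p,z)[:,:2]; (m,s,_)=cv2.minAreaRect(w.astype(np.float32)*1000); print(n,(w*1000).round().tolist(),'ctr',w.mean(0).round(4),np.round(s)); return w
def ang(a,b): d=b-a; return np.degrees(np.arctan2(d[1],d[0])).round(1)
w=rect('dresser',B([(458,30),(628,67),(605,132),(438,100)]),.07); print(ang(w[1],w[0]),ang(w[2],w[3]))
w=rect('benchback',A([(72,152),(240,188)]),.069); print(ang(w[1],w[0]))
w=rect('benchfront',A([(53,243),(217,270)]),.036); print(ang(w[1],w[0]))
w=rect('table',A([(512,474),(660,408),(712,495),(558,563)]),.052);print(ang(w[1],w[0]),ang(w[2],w[3]))
w=rect('chairback',A([(557,236),(612,186)]),.072);print(ang(w[1],w[0]))
w=rect('chairseatfront',A([(645,250),(590,303)]),.039);print(ang(w[0],w[1]))
w=rect('stool',B([(178,121)]),.038)
w=rect('vase',B([(107,423)]),.022)
w=rect('vasetop',B([(99,411)]),.044)
print(R.from_quat(sense()['ee_rot'],scalar_first=True).as_matrix().round(3))
```

```text
dresser [[622.0, 216.0], [603.0, 127.0], [566.0, 137.0], [582.0, 224.0]] ctr [0.5932 0.176 ] [91. 41.]
78.0 79.6
benchback [[608.0, -111.0], [590.0, -199.0]] ctr [ 0.5991 -0.1552] [90.  0.]
78.1
benchfront [[566.0, -105.0], [552.0, -192.0]] ctr [ 0.5593 -0.1485] [89.  0.]
81.2
table [[437.0, -342.0], [475.0, -420.0], [428.0, -445.0], [389.0, -364.0]] ctr [ 0.4321 -0.3927] [54. 90.]
115.8 115.4
chairback [[566.0, -363.0], [595.0, -394.0]] ctr [ 0.58   -0.3785] [42.  0.]
134.1
chairseatfront [[568.0, -422.0], [537.0, -391.0]] ctr [ 0.5527 -0.4064] [44.  0.]
135.4
stool [[577.0, 368.0]] ctr [0.5767 0.368 ] [0. 0.]
vase [[408.0, 397.0]] ctr [0.4084 0.3969] [0. 0.]
vasetop [[412.0, 394.0]] ctr [0.4116 0.3937] [0. 0.]
[[ 0.376 -0.926 -0.001]
 [-0.926 -0.376  0.001]
 [-0.001  0.    -1.   ]]
```

Only the brown vase fits, and the pale table is distinct from the blue and turquoise ones. Next is a helper for moves.

```bash
cat >> h.py <<'E'
def plan(pos,yaw):
    s=sense(); M=R.from_quat(s['ee_rot'],scalar_first=True)
    y=np.radians(yaw); x=np.array([np.cos(y),np.sin(y),0]); z=np.array([0,0,-1.]); T=R.from_matrix(np.c_[x,np.cross(z,x),z])
    print('t',round(s['time'],2),'gap',round(s['finger_gap'],4),'pos',s['tool_pos'].round(4),'yaw',np.degrees(np.arctan2(*M.as_matrix()[[1,0],0])).round(1),'F',s['force'].round(1))
    print('dpos',(M.inv().apply(np.array(pos)-s['tool_pos'])/.25).round(4).tolist(),'ang',((M.inv()*T).as_rotvec()/(np.pi/2)).round(4).tolist())
E
python3 -c "
from h import *
plan((.432,-.393,.22),25.6)"
```

```text
t 0.1 gap 0.0855 pos [ 0.235  -0.5787  0.2495] yaw -67.9 F [ 1.1 -0.2  0.7]
dpos [-0.3914, -1.0095, 0.1187] ang [-0.0007, 0.0007, -1.0388]
```

{"method": "drive_tool", "body": {
  "delta_pos": [
    [-0.39,-1,0.12],
    [-0.39,-1,0.12],
    [-0.39,-1,0.12],
    [-0.39,-1,0.12],
    [-0.39,-1,0.12],
    [-0.39,-1,0.12],
    [-0.39,-1,0.12],
    [-0.39,-1,0.12],
    [-0.39,-1,0.12],
    [-0.39,-1,0.12],
    [-0.39,-1,0.12],
    [-0.39,-1,0.12]
  ],
  "angular": [
    [0,0,-1],
    [0,0,-1],
    [0,0,-1],
    [0,0,-1],
    [0,0,-1],
    [0,0,-1],
    [0,0,-1],
    [0,0,-1],
    [0,0,-1],
    [0,0,-1],
    [0,0,-1],
    [0,0,-1]
  ]
}}

```text
time: 1.3
tool_pos: [0.4298, -0.3946, 0.2198]
ee_rot: [-0.0, 0.981, 0.192, -0.0]
force: [-0.5, 0.0, 0.1]
finger_gap: 0.085
```

Run:
```python
from h import *
plan((.432,-.393,.05),25.6)
c=RT('wrist'); a=camera('wrist'); cv2.imwrite('pics/w1.png',a); np.save('w1.npy',np.array([*c[0].ravel(),*c[1].ravel(),*c[2]]))
```

```text
t 1.3 gap 0.085 pos [ 0.4298 -0.3946  0.2198] yaw 22.1 F [-0.5  0.   0.1]
dpos [0.0108, -0.0021, 0.6794] ang [-0.0005, 0.0001, -0.0384]
```

View pics/w1.png

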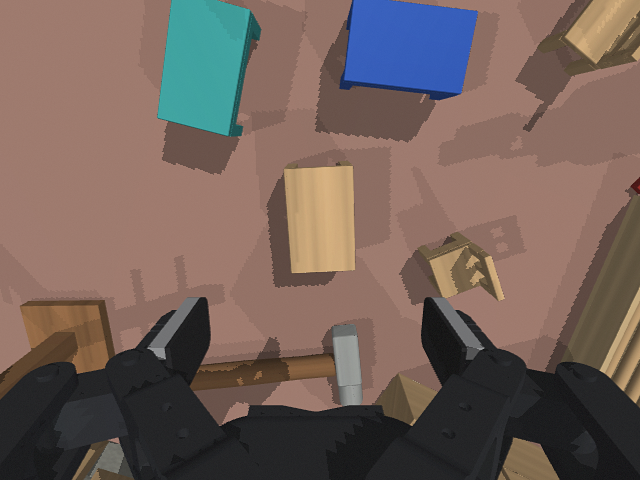

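The table top is centred at pixel (320,219) and the chair sits near (462,270).

Run:
```python
from h import *
d=np.load('w1.npy'); c=(d[:9].reshape(3,3),d[9:18].reshape(3,3),d[18:])
def ang(a,b): d=b-a; return np.degrees(np.arctan2(d[1],d[0])).round(1)
a=cv2.imread('pics/w1.png'); h=cv2.cvtColor(a,cv2.COLOR_BGR2HSV)
roi=np.zeros((480,640),np.uint8); roi[150:285,270:370]=255
print(h[220,320],h[220,240],h[220,365])
m=cv2.inRange(h,(12,70,150),(28,255,255))&roi
m=cv2.morphologyEx(m,cv2.MORPH_OPEN,np.ones((7,7)))
k=max(cv2.findContours(m,0,2)[0],key=cv2.contourArea)
r=cv2.boxPoints(cv2.minAreaRect(k)); print(r.round().tolist())
for n,p in(('box',r),('hand',np.array([(285,170),(352,166),(355,269),(291,273)]))):
    w=px2w(c,p,.052)[:,:2]; print(n,w.round(3).tolist(),w.mean(0).round(4),[ang(w[i],w[(i+1)%4]) for i in range(4)],[np.linalg.norm(w[i]-w[(i+1)%4]).round(3) for i in range(4)])
w=px2w(c,[(427,262),(440,300)],.039)[:,:2];print('chair front',w.round(3),ang(w[0],w[1]))
w=px2w(c,[(484,256),(503,299)],.072)[:,:2];print('chair back',w.round(3),ang(w[0],w[1]))
```

```text
[ 17 105 207] [  8  79 158] [  8  76 141]
[[284.0, 169.0], [352.0, 165.0], [358.0, 270.0], [289.0, 273.0]]
box [[0.39, -0.363], [0.439, -0.34], [0.48, -0.419], [0.426, -0.445]] [ 0.4336 -0.3916] [np.float64(25.1), np.float64(-63.2), np.float64(-154.6), np.float64(113.8)] [np.float64(0.055), np.float64(0.089), np.float64(0.06), np.float64(0.09)]
hand [[0.391, -0.363], [0.439, -0.34], [0.477, -0.42], [0.427, -0.444]] [ 0.4338 -0.3919] [np.float64(25.5), np.float64(-64.5), np.float64(-154.0), np.float64(114.1)] [np.float64(0.054), np.float64(0.088), np.float64(0.056), np.float64(0.089)]
chair front [[ 0.538 -0.393]
 [ 0.566 -0.422]] -45.6
chair back [[ 0.563 -0.364]
 [ 0.596 -0.391]] -39.1
```

{"method": "drive_tool", "body": {
  "delta_pos": [
    [0.016,-0.005,0.1],
    [0.016,-0.005,0.25],
    [0.016,-0.005,0.4],
    [0.016,-0.005,0.5],
    [0.016,-0.005,0.6],
    [0.016,-0.005,0.66],
    [0.016,-0.005,0.69],
    [0.016,-0.005,0.707],
    [0.016,-0.005,0.707]
  ],
  "angular": [
    [0,0,-0.034],
    [0,0,-0.034],
    [0,0,-0.034],
    [0,0,-0.034],
    [0,0,-0.034],
    [0,0,-0.034],
    [0,0,-0.034],
    [0,0,-0.034],
    [0,0,-0.034]
  ]
}}

```text
time: 2.25
tool_pos: [0.4336, -0.3922, 0.0438]
ee_rot: [0.0, 0.976, 0.218, 0.0]
force: [-1.0, 0.8, -0.8]
finger_gap: 0.0857
```

{"method": "drive_tool", "body": {
  "delta_pos": [
    [0,0,0],
    [0,0,0],
    [0,0,0],
    [0,0,0],
    [0,0,0],
    [0,0,0]
  ],
  "angular": [
    [0,0,0],
    [0,0,0],
    [0,0,0],
    [0,0,0],
    [0,0,0],
    [0,0,0]
  ],
  "gripper": 50,
  "grip_force": 30
}}

```text
time: 2.85
tool_pos: [0.4338, -0.3924, 0.0446]
ee_rot: [0.001, 0.976, 0.218, 0.0]
force: [-1.6, 0.8, 5.3]
finger_gap: 0.0554
```

{"method": "drive_tool", "body": {
  "delta_pos": [
    [0,0,-0.05],
    [0,0,-0.15],
    [0,0,-0.3],
    [0,0,-0.45],
    [0,0,-0.55],
    [0,0,-0.6],
    [0,0,-0.6]
  ],
  "angular": [
    [0,0,0],
    [0,0,0],
    [0,0,0],
    [0,0,0],
    [0,0,0],
    [0,0,0],
    [0,0,0]
  ]
}}

```text
time: 3.55
tool_pos: [0.4339, -0.3925, 0.1955]
ee_rot: [0.001, 0.976, 0.218, 0.001]
force: [0.0, -0.7, -1.1]
finger_gap: 0.0552
```

```bash
python3 -c "
from h import *
plan((.57,-.25,.26),-2.4)"
```

```text
t 3.55 gap 0.0552 pos [ 0.4339 -0.3925  0.1955] yaw 25.2 F [ 0.  -0.7 -1.1]
dpos [0.7353, -0.2839, -0.258] ang [0.0018, -0.0012, 0.3062]
```

{"method": "drive_tool", "body": {
  "delta_pos": [
    [0.1,-0.03,-0.1],
    [0.25,-0.08,-0.2],
    [0.4,-0.14,-0.25],
    [0.55,-0.2,-0.258],
    [0.65,-0.25,-0.258],
    [0.71,-0.275,-0.258],
    [0.735,-0.284,-0.258],
    [0.735,-0.284,-0.258]
  ],
  "angular": [
    [0,0,0.05],
    [0,0,0.1],
    [0,0,0.15],
    [0,0,0.2],
    [0,0,0.25],
    [0,0,0.29],
    [0,0,0.306],
    [0,0,0.306]
  ]
}}

```text
time: 4.35
tool_pos: [0.5696, -0.2478, 0.2559]
ee_rot: [-0.001, 1.0, -0.02, -0.001]
force: [-0.2, -0.4, -0.6]
finger_gap: 0.0552
```

Run:
```python
from h import *
plan((.586,.05,.26),-2.4)
c=RT('wrist'); a=camera('wrist'); cv2.imwrite('pics/w2.png',a); np.save('w2.npy',np.array([*c[0].ravel(),*c[1].ravel(),*c[2]]))
```

```text
t 4.35 gap 0.0552 pos [ 0.5696 -0.2478  0.2559] yaw -2.2 F [-0.2 -0.4 -0.6]
dpos [0.0189, -1.1931, -0.0145] ang [-0.001, 0.0017, 0.0017]
```

View pics/w2.png

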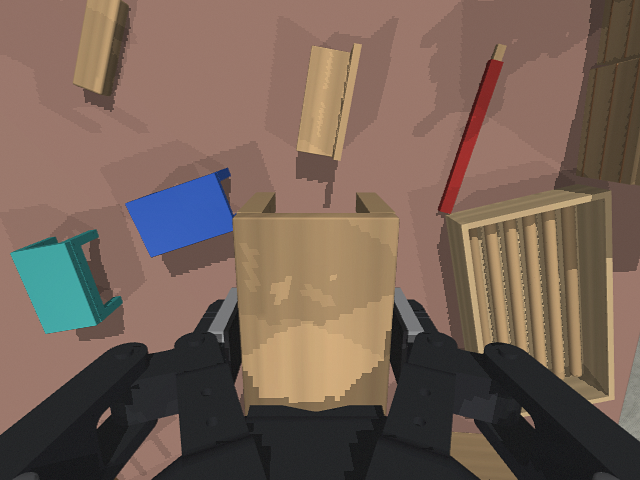

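The bench shows front edge (312,45)–(298,153) and back-top edge (362,44)–(341,160). The table is squarely held.

{"method": "drive_tool", "body": {
  "delta_pos": [
    [0,-0.06,0],
    [0.01,-0.18,0],
    [0.02,-0.36,0],
    [0.02,-0.54,0],
    [0.02,-0.72,0],
    [0.02,-0.88,0],
    [0.02,-0.96,0],
    [0.02,-1,0],
    [0.02,-1,0]
  ],
  "angular": [
    [0,0,0],
    [0,0,0],
    [0,0,0],
    [0,0,0],
    [0,0,0],
    [0,0,0],
    [0,0,0],
    [0,0,0],
    [0,0,0]
  ]
}}

```text
time: 5.3
tool_pos: [0.5844, 0.0011, 0.2579]
ee_rot: [-0.0, 1.0, -0.02, -0.0]
force: [-0.5, -0.4, -1.0]
finger_gap: 0.0553
```

Run:
```python
from h import *
def ang(a,b): d=b-a; return np.degrees(np.arctan2(d[1],d[0])).round(1)
d=np.load('w2.npy'); c=(d[:9].reshape(3,3),d[9:18].reshape(3,3),d[18:])
f=px2w(c,[(312,45),(298,153)],.036)[:,:2]; b=px2w(c,[(362,44),(341,160)],.069)[:,:2]
for w in(f,b): print(w.round(4).tolist(),w.mean(0).round(4),ang(w[1],w[0]),np.linalg.norm(w[0]-w[1]).round(4))
print('bench',(f.mean(0)+b.mean(0))/2)
plan((.586,.05,.26),-2.4)
c=RT('wrist'); a=camera('wrist'); cv2.imwrite('pics/w3.png',a); np.save('w3.npy',np.array([*c[0].ravel(),*c[1].ravel(),*c[2]]))
```

```text
[[0.5716, -0.1031], [0.5547, -0.1931]] [ 0.5632 -0.1481] 79.4 0.0916
[[0.6105, -0.1109], [0.5925, -0.1985]] [ 0.6015 -0.1547] 78.4 0.0895
bench [ 0.58234545 -0.15138581]
t 5.3 gap 0.0553 pos [0.5844 0.0011 0.2579] yaw -2.3 F [-0.5 -0.4 -1. ]
dpos [-0.0015, -0.1957, -0.0083] ang [-0.0001, 0.0002, 0.0015]
```

View pics/w3.png

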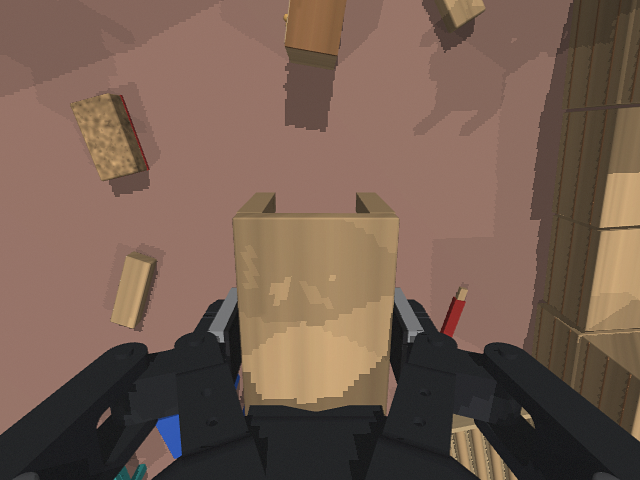

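The dresser's near top edge is (286,46)–(339,55). The held table's front edge is (234,217)–(398,216).

Run:
```python
from h import *
d=np.load('w3.npy'); c=(d[:9].reshape(3,3),d[9:18].reshape(3,3),d[18:])
e=px2w(c,[(286,46),(339,55)],.070)[:,:2]; print('dresser near edge',e.round(4).tolist(),e.mean(0).round(4))
dr=e.mean(0)+.045*np.array([np.cos(np.radians(78.8)),np.sin(np.radians(78.8))]); print('dresser',dr)
tz=sense()['tool_pos'][2]
e=px2w(c,[(234,217),(398,216)],tz+.0074)[:,:2]; print('table front',e.round(4).tolist(),e.mean(0)-sense()['tool_pos'][:2])
be=np.array([.582,-.1515])
for D in(dr,np.array([.5932,.176]),(dr+[.5932,.176])/2):
    m=(D+be)/2; y=D-be; print(m.round(4),np.degrees(np.arctan2(y[1],y[0]))-90)
```

```text
dresser near edge [[0.5667, 0.1389], [0.6079, 0.1309]] [0.5873 0.1349]
dresser [0.59605157 0.1790668 ]
table front [[0.5591, 0.0479], [0.6134, 0.0461]] [0.0016724  0.04770166]
[0.589  0.0138] -2.434035612676439
[0.5876 0.0122] -1.9586648467977454
[0.5883 0.013 ] -2.1974957417736363
```

{"method": "drive_tool", "body": {
  "delta_pos": [
    [0.013,-0.04,0.06],
    [0.013,-0.04,0.18],
    [0.013,-0.04,0.32],
    [0.013,-0.04,0.47],
    [0.013,-0.04,0.6],
    [0.013,-0.04,0.7],
    [0.013,-0.04,0.77],
    [0.013,-0.04,0.81],
    [0.013,-0.04,0.835],
    [0.013,-0.04,0.848],
    [0.013,-0.04,0.853],
    [0.013,-0.04,0.853]
  ],
  "angular": [
    [0,0,0],
    [0,0,0],
    [0,0,0],
    [0,0,0],
    [0,0,0],
    [0,0,0],
    [0,0,0],
    [0,0,0],
    [0,0,0],
    [0,0,0],
    [0,0,0],
    [0,0,0]
  ]
}}

```text
time: 6.55
tool_pos: [0.5889, 0.0098, 0.0454]
ee_rot: [0.0, 1.0, -0.021, 0.001]
force: [0.8, 0.3, -0.5]
finger_gap: 0.0552
```

{"method": "drive_tool", "body": {
  "delta_pos": [
    [0,-0.004,0.003],
    [0,-0.004,0.005],
    [0,-0.004,0.005]
  ],
  "angular": [
    [0,0,0],
    [0,0,0],
    [0,0,0]
  ]
}}

```text
time: 6.85
tool_pos: [0.589, 0.0109, 0.0446]
ee_rot: [0.0, 1.0, -0.021, 0.001]
force: [-1.1, -0.4, 5.5]
finger_gap: 0.0556
```

{"method": "drive_tool", "body": {
  "delta_pos": [
    [0,0,0],
    [0,0,0],
    [0,0,0],
    [0,0,0],
    [0,0,0],
    [0,0,0]
  ],
  "angular": [
    [0,0,0],
    [0,0,0],
    [0,0,0],
    [0,0,0],
    [0,0,0],
    [0,0,0]
  ],
  "gripper": 85
}}

```text
time: 7.45
tool_pos: [0.5885, 0.0108, 0.0435]
ee_rot: [0.0, 1.0, -0.021, -0.0]
force: [0.0, -0.3, -0.6]
finger_gap: 0.0852
```

{"method": "drive_tool", "body": {
  "delta_pos": [
    [0,0,-0.05],
    [0,0,-0.15],
    [0,0,-0.3],
    [0,0,-0.5],
    [0,0,-0.65],
    [0,0,-0.75],
    [0,0,-0.8],
    [0,0,-0.8]
  ],
  "angular": [
    [0,0,0],
    [0,0,0],
    [0,0,0],
    [0,0,0],
    [0,0,0],
    [0,0,0],
    [0,0,0],
    [0,0,0]
  ]
}}

```text
time: 8.25
tool_pos: [0.5892, 0.011, 0.2456]
ee_rot: [0.0, 1.0, -0.021, 0.002]
force: [0.2, 0.6, -0.1]
finger_gap: 0.0849
```

Run:
```python
from h import *
plan((.567,-.393,.25),45)
c=RT('wrist'); a=camera('wrist'); cv2.imwrite('pics/w4.png',a); np.save('w4.npy',np.array([*c[0].ravel(),*c[1].ravel(),*c[2]]))
h=cv2.cvtColor(a,cv2.COLOR_BGR2HSV)
m=cv2.inRange(h,(12,70,100),(28,255,255)); m[:120]=0; m[:,:200]=0; m[:,440:]=0;m[330:]=0
m=cv2.morphologyEx(m,cv2.MORPH_OPEN,np.ones((5,5)))
k=max(cv2.findContours(m,0,2)[0],key=cv2.contourArea); r=cv2.boxPoints(cv2.minAreaRect(k)); print(r.round())
w=px2w(c,r,.052)[:,:2]; print(w.round(3).tolist(),w.mean(0))
```

```text
t 8.25 gap 0.0849 pos [0.5892 0.011  0.2456] yaw -2.4 F [ 0.2  0.6 -0.1]
dpos [-0.0216, 1.6182, -0.0178] ang [0.0009, -0.002, -0.5264]
[[283. 161.]
 [346. 161.]
 [346. 262.]
 [283. 262.]]
[[0.564, 0.061], [0.618, 0.058], [0.616, -0.035], [0.557, -0.032]] [0.58896173 0.01306868]
```

View pics/w4.png

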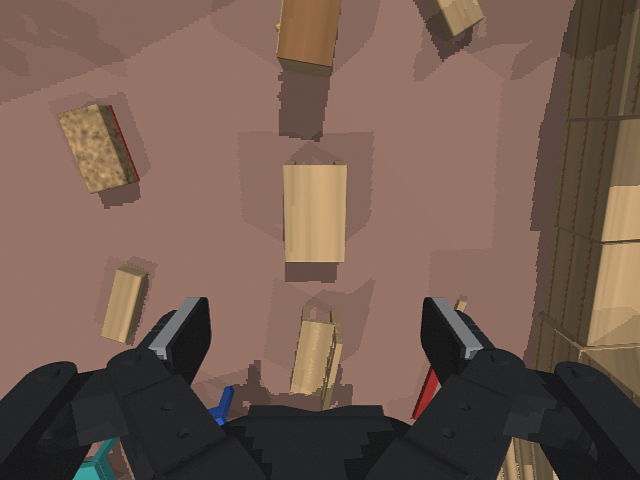

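The table stands at (.589,.013), at the midpoint as planned. The chair is next.

{"method": "drive_tool", "body": {
  "delta_pos": [
    [-0.02,0.15,0],
    [-0.02,0.35,0],
    [-0.02,0.55,0],
    [-0.02,0.75,0],
    [-0.02,0.95,0],
    [-0.02,1,0],
    [-0.02,1,0]
  ],
  "angular": [
    [0,0,0.08],
    [0,0,0.16],
    [0,0,0.25],
    [0,0,0.34],
    [0,0,0.42],
    [0,0,0.473],
    [0,0,0.473]
  ],
  "gripper": 75
}}

```text
time: 9.0
tool_pos: [0.5713, -0.2419, 0.2409]
ee_rot: [0.001, 0.923, -0.385, -0.002]
force: [1.0, 0.4, -0.3]
finger_gap: 0.0751
```

Run:
```python
from h import *
plan((.567,-.392,.2),-45)
```

```text
t 9.0 gap 0.0751 pos [ 0.5713 -0.2419  0.2409] yaw -45.3 F [ 1.   0.4 -0.3]
dpos [0.415, 0.4341, 0.1635] ang [0.0018, 0.0019, -0.0034]
```

{"method": "drive_tool", "body": {
  "delta_pos": [
    [0.1,0.1,0.03],
    [0.2,0.2,0.08],
    [0.3,0.3,0.12],
    [0.38,0.4,0.15],
    [0.415,0.434,0.163],
    [0.415,0.434,0.163]
  ],
  "angular": [
    [0,0,0],
    [0,0,0],
    [0,0,0],
    [0,0,0],
    [0,0,0],
    [0,0,0]
  ]
}}

```text
time: 9.6
tool_pos: [0.5694, -0.3887, 0.2007]
ee_rot: [-0.0, 0.924, -0.382, -0.001]
force: [-0.4, 0.8, -0.0]
finger_gap: 0.0751
```

Run:
```python
from h import *
plan((.567,-.392,.032),-45)
c=RT('wrist'); a=camera('wrist'); cv2.imwrite('pics/w5.png',a); np.save('w5.npy',np.array([*c[0].ravel(),*c[1].ravel(),*c[2]]))
```

```text
t 9.6 gap 0.0751 pos [ 0.5694 -0.3887  0.2007] yaw -44.9 F [-0.4  0.8 -0. ]
dpos [0.0048, 0.0158, 0.6748] ang [0.0003, 0.0019, 0.001]
```

View pics/w5.png

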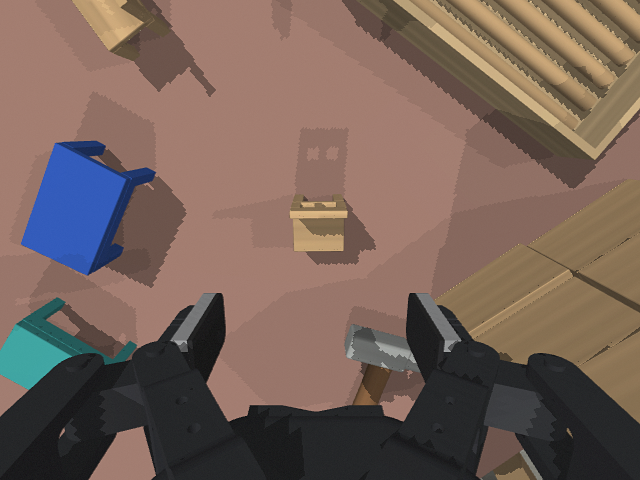

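The chair is aligned with the jaws: seat front edge (295,250)–(344,250), back-top edge (290,211)–(347,212).

Run:
```python
from h import *
d=np.load('w5.npy'); c=(d[:9].reshape(3,3),d[9:18].reshape(3,3),d[18:])
for p,z in(([(295,250),(344,250)],.039),([(290,211.5),(347.5,212)],.072)):
    e=px2w(c,p,z)[:,:2]; v=e[1]-e[0]; print(e.round(4).tolist(),e.mean(0).round(4),np.degrees(np.arctan2(v[1],v[0])),np.linalg.norm(v))
    if z<.05: ctr=e.mean(0)+.021*np.array([-v[1],v[0]])/np.linalg.norm(v); print(ctr); plan((*ctr,.032),-45)
```

```text
[[0.5405, -0.3915], [0.5695, -0.4204]] [ 0.555 -0.406] -44.884556581214895 0.040909450527529354
[ 0.56979385 -0.39109578]
t 9.65 gap 0.0753 pos [ 0.5703 -0.3869  0.2016] yaw -44.8 F [-0.2  0.3 -0.1]
dpos [0.0121, 0.0141, 0.6784] ang [-0.0005, 0.0015, 0.002]
[[0.568, -0.3625], [0.5969, -0.3918]] [ 0.5824 -0.3771] -45.40730688766882 0.04115242673700384
```

{"method": "drive_tool", "body": {
  "delta_pos": [
    [0.01,0.013,0.1],
    [0.01,0.013,0.25],
    [0.01,0.013,0.4],
    [0.01,0.013,0.5],
    [0.01,0.013,0.58],
    [0.01,0.013,0.64],
    [0.01,0.013,0.67],
    [0.01,0.013,0.676],
    [0.01,0.013,0.676]
  ],
  "angular": [
    [0,0,0],
    [0,0,0],
    [0,0,0],
    [0,0,0],
    [0,0,0],
    [0,0,0],
    [0,0,0],
    [0,0,0],
    [0,0,0]
  ]
}}

```text
time: 10.55
tool_pos: [0.5701, -0.3926, 0.0346]
ee_rot: [-0.0, 0.924, -0.382, 0.001]
force: [-0.0, -0.0, -0.1]
finger_gap: 0.0749
```

{"method": "drive_tool", "body": {
  "delta_pos": [
    [0,0,0],
    [0,0,0],
    [0,0,0],
    [0,0,0],
    [0,0,0],
    [0,0,0],
    [0,0,0]
  ],
  "angular": [
    [0,0,0],
    [0,0,0],
    [0,0,0],
    [0,0,0],
    [0,0,0],
    [0,0,0],
    [0,0,0]
  ],
  "gripper": 36,
  "grip_force": 25
}}

```text
time: 11.25
tool_pos: [0.5699, -0.3933, 0.0348]
ee_rot: [0.0, 0.924, -0.382, 0.001]
force: [-0.6, -0.1, 6.4]
finger_gap: 0.0413
```

{"method": "drive_tool", "body": {
  "delta_pos": [
    [0,0,-0.05],
    [0,0,-0.15],
    [0,0,-0.3],
    [0,0,-0.45],
    [0,0,-0.55],
    [0,0,-0.6],
    [0,0,-0.6]
  ],
  "angular": [
    [0,0,0],
    [0,0,0],
    [0,0,0],
    [0,0,0],
    [0,0,0],
    [0,0,0],
    [0,0,0]
  ]
}}

```text
time: 11.95
tool_pos: [0.5701, -0.3934, 0.186]
ee_rot: [0.0, 0.924, -0.382, 0.002]
force: [0.1, -0.0, -1.3]
finger_gap: 0.0415
```

Run:
```python
from h import *
cv2.imwrite('pics/w6.png',camera('wrist'))
plan((.655,.010,.19),-92.3)
```

```text
t 12.0 gap 0.0415 pos [ 0.5694 -0.3929  0.184 ] yaw -44.9 F [-0.7 -0.1  0.3]
dpos [-0.8961, -1.3827, -0.0246] ang [-0.0001, -0.0004, 0.5262]
```

View pics/w6.png

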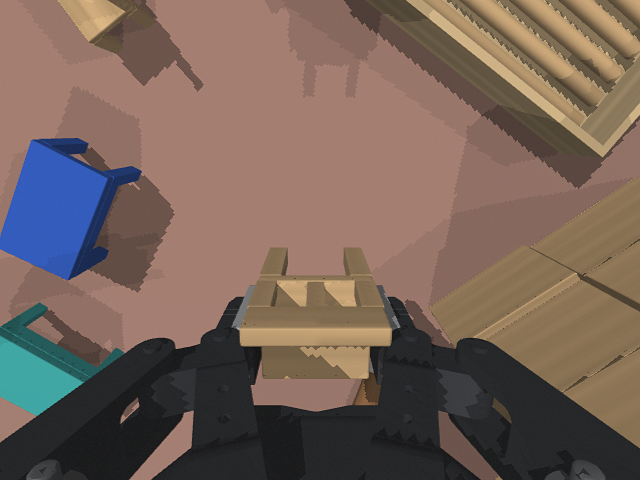

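Run:
```python
from h import *
i=camera_info('wrist');T=np.array(i['tool_from_camera'])
for (u,v),zz in(((317,378),-.0043),((316,346),-.0373),((316,333),-.0373),((316,306),-.0043)):
    d=T[:3,:3]@[(u-i['cx'])/i['fx'],(v-i['cy'])/i['fy'],1]; o=T[:3,3]; print(v,(o+d*(zz-o[2])/d[2]).round(4))
```

```text
378 [-0.0004  0.0198 -0.0043]
346 [-0.0009 -0.016  -0.0373]
333 [-0.0009 -0.0201 -0.0373]
306 [-0.0008 -0.0112 -0.0043]
```

{"method": "drive_tool", "body": {
  "delta_pos": [
    [-0.05,-0.08,-0.02],
    [-0.16,-0.24,-0.02],
    [-0.27,-0.42,-0.02],
    [-0.38,-0.59,-0.02],
    [-0.49,-0.76,-0.02],
    [-0.58,-0.9,-0.02],
    [-0.63,-0.97,-0.02],
    [-0.65,-1,-0.02],
    [-0.65,-1,-0.02]
  ],
  "angular": [
    [0,0,0.06],
    [0,0,0.13],
    [0,0,0.2],
    [0,0,0.27],
    [0,0,0.34],
    [0,0,0.42],
    [0,0,0.49],
    [0,0,0.525],
    [0,0,0.525]
  ]
}}

```text
time: 12.9
tool_pos: [0.6303, -0.0984, 0.1865]
ee_rot: [-0.001, -0.695, 0.719, 0.002]
force: [0.2, 0.4, 0.1]
finger_gap: 0.0416
```

Run:
```python
from h import *
plan((.657,.010,.1),-92.3)
```

```text
t 12.9 gap 0.0416 pos [ 0.6303 -0.0984  0.1865] yaw -92.0 F [0.2 0.4 0.1]
dpos [-0.4369, -0.0926, 0.3461] ang [0.0023, 0.0005, 0.0031]
```

{"method": "drive_tool", "body": {
  "delta_pos": [
    [-0.06,-0.01,0],
    [-0.18,-0.04,0],
    [-0.3,-0.07,0.05],
    [-0.39,-0.09,0.15],
    [-0.43,-0.093,0.25],
    [-0.437,-0.093,0.32],
    [-0.437,-0.093,0.346],
    [-0.437,-0.093,0.346]
  ],
  "angular": [
    [0,0,0.003],
    [0,0,0.003],
    [0,0,0.003],
    [0,0,0.003],
    [0,0,0.003],
    [0,0,0.003],
    [0,0,0.003],
    [0,0,0.003]
  ]
}}

```text
time: 13.7
tool_pos: [0.6577, 0.0063, 0.1009]
ee_rot: [-0.001, -0.692, 0.722, 0.001]
force: [0.7, -0.7, -0.5]
finger_gap: 0.0412
```

Run:
```python
from h import *
plan((.657,.010,.035),-92.3)
```

```text
t 13.7 gap 0.0412 pos [0.6577 0.0063 0.1009] yaw -92.5 F [ 0.7 -0.7 -0.5]
dpos [-0.015, 0.0026, 0.2637] ang [0.0016, -0.0004, -0.0022]
```

{"method": "drive_tool", "body": {
  "delta_pos": [
    [-0.013,0.002,0.06],
    [-0.013,0.002,0.13],
    [-0.013,0.002,0.19],
    [-0.013,0.002,0.23],
    [-0.013,0.002,0.25],
    [-0.013,0.002,0.262],
    [-0.013,0.002,0.268],
    [-0.013,0.002,0.268]
  ],
  "angular": [
    [0,0,0],
    [0,0,0],
    [0,0,0],
    [0,0,0],
    [0,0,0],
    [0,0,0],
    [0,0,0],
    [0,0,0]
  ]
}}

```text
time: 14.5
tool_pos: [0.6583, 0.0104, 0.0356]
ee_rot: [0.0, -0.692, 0.722, -0.0]
force: [1.1, -0.1, -1.1]
finger_gap: 0.0412
```

{"method": "drive_tool", "body": {
  "delta_pos": [
    [0,0.002,0.003],
    [0,0.002,0.003]
  ],
  "angular": [
    [0,0,0],
    [0,0,0]
  ]
}}

```text
time: 14.7
tool_pos: [0.6577, 0.0104, 0.0349]
ee_rot: [0.0, -0.692, 0.722, -0.0]
force: [1.3, -0.5, -0.7]
finger_gap: 0.0415
```

{"method": "drive_tool", "body": {
  "delta_pos": [
    [0,0,0],
    [0,0,0],
    [0,0,0],
    [0,0,0],
    [0,0,0]
  ],
  "angular": [
    [0,0,0],
    [0,0,0],
    [0,0,0],
    [0,0,0],
    [0,0,0]
  ],
  "gripper": 65
}}

```text
time: 15.2
tool_pos: [0.6576, 0.0104, 0.0346]
ee_rot: [-0.0, -0.692, 0.722, -0.0]
force: [0.2, 1.4, -0.1]
finger_gap: 0.0651
```

{"method": "drive_tool", "body": {
  "delta_pos": [
    [0,0,-0.05],
    [0,0,-0.15],
    [0,0,-0.3],
    [0,0,-0.5],
    [0,0,-0.65],
    [0,0,-0.75],
    [0,0,-0.8],
    [0,0,-0.8]
  ],
  "angular": [
    [0,0,0],
    [0,0,0],
    [0,0,0],
    [0,0,0],
    [0,0,0],
    [0,0,0],
    [0,0,0],
    [0,0,0]
  ]
}}

```text
time: 16.0
tool_pos: [0.6584, 0.0105, 0.2369]
ee_rot: [0.001, -0.692, 0.722, -0.001]
force: [-0.7, -0.0, 0.6]
finger_gap: 0.0653
```

Run:
```python
from h import *
plan((.41,.395,.22),0)
plan((.41,.395,.22),-90)
c=RT('wrist'); a=camera('wrist'); cv2.imwrite('pics/w7.png',a); np.save('w7.npy',np.array([*c[0].ravel(),*c[1].ravel(),*c[2]]))
print(sense()['q'].round(2))
```

```text
t 16.0 gap 0.0653 pos [0.6584 0.0105 0.2369] yaw -92.5 F [-0.7 -0.   0.6]
dpos [-1.4939, 1.059, 0.0641] ang [-0.002, -0.0017, -1.0274]
t 16.0 gap 0.0653 pos [0.6584 0.0105 0.2369] yaw -92.5 F [-0.7 -0.   0.6]
dpos [-1.4939, 1.059, 0.0641] ang [-0.0023, 0.0002, -0.0274]
[-0.03  0.48 -0.08  1.53  0.04  1.14 -1.74]
```

View pics/w7.png

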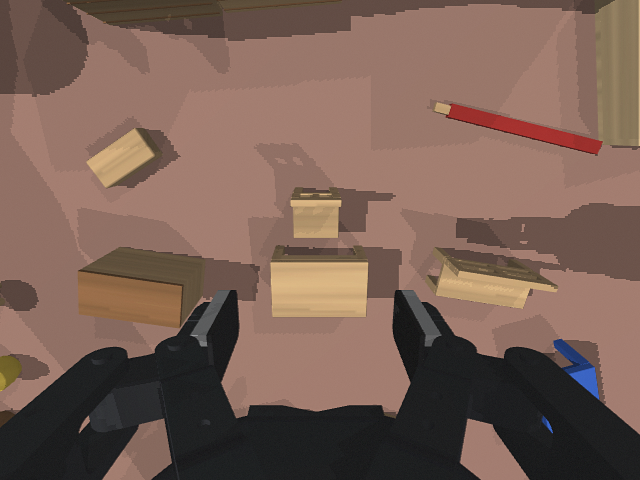

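Chair sits behind the table: seat front (293,237)–(339,237), table top (272,262)–(367,317). I'll check positions and head for the vase.

Run:
```python
from h import *
d=np.load('w7.npy'); c=(d[:9].reshape(3,3),d[9:18].reshape(3,3),d[18:])
t=px2w(c,[(272,262),(367,262),(367,317),(272,317)],.052)[:,:2]; print('table',t.mean(0).round(4),t.round(3).tolist())
f=px2w(c,[(293,237),(339,237)],.039)[:,:2]; print('chair front',f.mean(0).round(4),f.round(4).tolist(),'gap',f.mean(0)[0]-t[:2].mean(0)[0])
r=px2w(c,[(78,271),(188,285),(181,326),(80,312)],.07)[:,:2]; print('dresser',r.mean(0).round(4),r.round(3).tolist())
b=px2w(c,[(438,249),(556,290)],.069)[:,:2]; print('bench backtop',b.mean(0).round(4))
plan((.41,.395,.22),15)
```

```text
table [0.5888 0.0108] [[0.619, 0.053], [0.615, -0.034], [0.559, -0.033], [0.563, 0.057]]
chair front [0.6367 0.0119] [[0.6376, 0.0333], [0.6358, -0.0094]] gap 0.020078774282201284
dresser [0.5958 0.1766] [[0.624, 0.218], [0.607, 0.125], [0.567, 0.137], [0.585, 0.225]]
bench backtop [ 0.6088 -0.1447]
t 16.05 gap 0.0649 pos [0.6575 0.0104 0.2348] yaw -92.5 F [-0.4 -0.9 -0.8]
dpos [-1.4942, 1.0554, 0.0584] ang [-0.0003, -0.0004, -1.1941]
```

{"method": "drive_tool", "body": {
  "delta_pos": [
    [-0.15,0.1,0],
    [-0.3,0.2,0],
    [-0.45,0.3,0],
    [-0.6,0.4,0],
    [-0.75,0.5,0],
    [-0.9,0.6,0],
    [-1,0.7,0],
    [-1,0.7,0],
    [-1,0.7,0],
    [-1,0.7,0],
    [-1,0.7,0],
    [-1,0.7,0]
  ],
  "angular": [
    [0,0,-1],
    [0,0,-1],
    [0,0,-1],
    [0,0,-1],
    [0,0,-1],
    [0,0,-1],
    [0,0,-1],
    [0,0,-1],
    [0,0,-1],
    [0,0,-1],
    [0,0,-1],
    [0,0,-1]
  ],
  "gripper": 60
}}

```text
time: 17.25
tool_pos: [0.4927, 0.2671, 0.2325]
ee_rot: [0.001, 1.0, -0.021, -0.002]
force: [-0.2, -0.2, 0.2]
finger_gap: 0.0602
```

Run:
```python
from h import *
plan((.41,.395,.2),15)
```

```text
t 17.25 gap 0.0602 pos [0.4927 0.2671 0.2325] yaw -2.4 F [-0.2 -0.2  0.2]
dpos [-0.3515, -0.4973, 0.1303] ang [0.0005, 0.0022, -0.1934]
```

{"method": "drive_tool", "body": {
  "delta_pos": [
    [-0.1,-0.13,0.03],
    [-0.2,-0.27,0.06],
    [-0.3,-0.42,0.1],
    [-0.34,-0.48,0.12],
    [-0.35,-0.497,0.13],
    [-0.35,-0.497,0.13]
  ],
  "angular": [
    [0,0,-0.05],
    [0,0,-0.1],
    [0,0,-0.15],
    [0,0,-0.193],
    [0,0,-0.193],
    [0,0,-0.193]
  ]
}}

```text
time: 17.85
tool_pos: [0.4112, 0.3951, 0.2009]
ee_rot: [0.001, 0.992, 0.129, -0.001]
force: [0.5, -0.2, 0.1]
finger_gap: 0.0599
```

Run:
```python
from h import *
c=RT('wrist'); a=camera('wrist'); cv2.imwrite('pics/w8.png',a)
np.save('w8.npy',np.array([*c[0].ravel(),*c[1].ravel(),*c[2]]))
print(w2px(c,[(.41,.395,.02)]))
h=cv2.cvtColor(a,cv2.COLOR_BGR2HSV); u,v=w2px(c,[(.41,.395,.02)])[0].astype(int); print(h[v,u])
```

```text
[[314.24323324 218.58661174]]
[ 14 134 147]
```

View pics/w8.png

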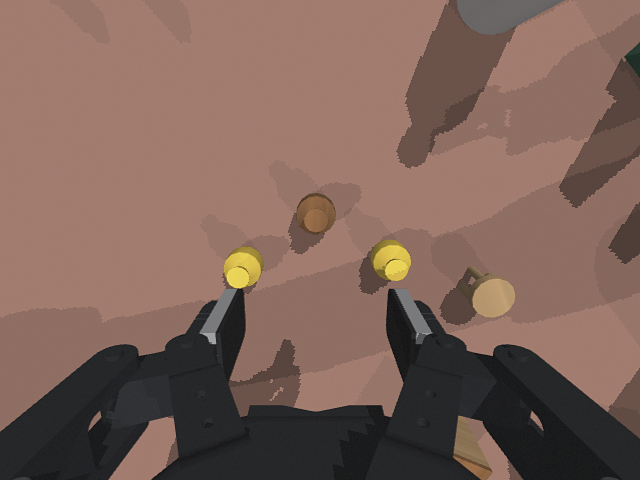

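The brown vase shows its belly at (316,213) and mouth at (316,221). The yellow ones are at (243,267) and (391,261), clear of the jaws. The stool top is at (493,297).

Run:
```python
from h import *
d=np.load('w8.npy'); c=(d[:9].reshape(3,3),d[9:18].reshape(3,3),d[18:])
a=cv2.imread('pics/w8.png');h=cv2.cvtColor(a,cv2.COLOR_BGR2HSV)
m=cv2.inRange(h,(8,115,0),(20,255,255)); R0=np.zeros_like(m); R0[185:245,288:345]=255; m&=R0
k=max(cv2.findContours(m,0,1)[0],key=cv2.contourArea); (u,v),r=cv2.minEnclosingCircle(k); print(u,v,r)
print('belly',px2w(c,[(u,v),(316,213)],.021).round(4).tolist(),'mouth',px2w(c,[(316,221)],.044).round(4).tolist())
print('stool',px2w(c,[(493,297)],.038).round(4).tolist())
plan((.410,.395,.025),15)
```

```text
315.4255065917969 213.2305908203125 20.291866302490234
belly [[0.4097, 0.4001, 0.021], [0.4102, 0.4004, 0.021]] mouth [[0.4105, 0.399, 0.044]]
stool [[0.5774, 0.3712, 0.038]]
t 17.9 gap 0.0597 pos [0.4122 0.3943 0.2013] yaw 14.7 F [-0.5  0.4 -0.7]
dpos [-0.007, -0.0058, 0.7051] ang [0.0009, 0.0006, -0.0032]
```

{"method": "drive_tool", "body": {
  "delta_pos": [
    [-0.003,-0.02,0.1],
    [-0.003,-0.02,0.25],
    [-0.003,-0.02,0.4],
    [-0.003,-0.02,0.5],
    [-0.003,-0.02,0.6],
    [-0.003,-0.02,0.66],
    [-0.003,-0.02,0.69],
    [-0.003,-0.02,0.705],
    [-0.003,-0.02,0.705]
  ],
  "angular": [
    [0,0,0],
    [0,0,0],
    [0,0,0],
    [0,0,0],
    [0,0,0],
    [0,0,0],
    [0,0,0],
    [0,0,0],
    [0,0,0]
  ]
}}

```text
time: 18.8
tool_pos: [0.4099, 0.4003, 0.0262]
ee_rot: [-0.0, 0.992, 0.129, 0.0]
force: [-0.5, 0.6, 0.1]
finger_gap: 0.06
```

{"method": "drive_tool", "body": {
  "delta_pos": [
    [0,0,0],
    [0,0,0],
    [0,0,0],
    [0,0,0],
    [0,0,0],
    [0,0,0]
  ],
  "angular": [
    [0,0,0],
    [0,0,0],
    [0,0,0],
    [0,0,0],
    [0,0,0],
    [0,0,0]
  ],
  "gripper": 28,
  "grip_force": 30
}}

```text
time: 19.4
tool_pos: [0.4099, 0.4007, 0.0269]
ee_rot: [-0.0, 0.992, 0.13, 0.001]
force: [-0.7, -0.9, 5.8]
finger_gap: 0.0329
```

{"method": "drive_tool", "body": {
  "delta_pos": [
    [0,0,-0.05],
    [0,0,-0.15],
    [0,0,-0.3],
    [0,0,-0.45],
    [0,0,-0.6],
    [0,0,-0.7],
    [0,0,-0.75],
    [0,0,-0.75]
  ],
  "angular": [
    [0,0,0],
    [0,0,0],
    [0,0,0],
    [0,0,0],
    [0,0,0],
    [0,0,0],
    [0,0,0],
    [0,0,0]
  ]
}}

```text
time: 20.2
tool_pos: [0.4099, 0.4008, 0.2153]
ee_rot: [-0.001, 0.992, 0.13, 0.001]
force: [0.1, -0.3, -1.1]
finger_gap: 0.0328
```

Run:
```python
from h import *
cv2.imwrite('pics/w9.png',camera('wrist')[180:420,200:440])
plan((.589,.0115,.2),15)
```

```text
t 20.25 gap 0.033 pos [0.4095 0.4001 0.2135] yaw 14.9 F [ 0.2  0.5 -0.8]
dpos [0.2944, 1.6868, 0.0542] ang [-0.0, -0.0006, -0.0012]
```

View pics/w9.png

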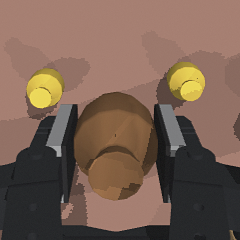

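{"method": "drive_tool", "body": {
  "delta_pos": [
    [0.01,0.06,0],
    [0.03,0.18,0],
    [0.06,0.34,0],
    [0.09,0.5,0],
    [0.12,0.66,0],
    [0.15,0.82,0],
    [0.17,0.93,0],
    [0.174,1,0],
    [0.174,1,0]
  ],
  "angular": [
    [0,0,0],
    [0,0,0],
    [0,0,0],
    [0,0,0],
    [0,0,0],
    [0,0,0],
    [0,0,0],
    [0,0,0],
    [0,0,0]
  ]
}}

```text
time: 21.15
tool_pos: [0.5162, 0.165, 0.2113]
ee_rot: [0.001, 0.992, 0.127, -0.002]
force: [-0.4, 0.8, -0.2]
finger_gap: 0.0328
```

Run:
```python
from h import *
i=camera_info('wrist');T=np.array(i['tool_from_camera'])
d=T[:3,:3]@[(316-i['cx'])/i['fx'],(355-i['cy'])/i['fy'],1]; o=T[:3,3]; print((o+d*(-.0175-o[2])/d[2]).round(4))
plan((.589,.012,.13),15)
```

```text
[ 0.0004 -0.0001 -0.0175]
t 21.15 gap 0.0328 pos [0.5162 0.165  0.2113] yaw 14.6 F [-0.4  0.8 -0.2]
dpos [0.129, 0.6651, 0.3259] ang [0.0011, 0.0023, -0.0047]
```

{"method": "drive_tool", "body": {
  "delta_pos": [
    [0.01,0.06,0],
    [0.04,0.2,0],
    [0.07,0.37,0],
    [0.1,0.53,0],
    [0.12,0.63,0.1],
    [0.129,0.665,0.2],
    [0.129,0.665,0.29],
    [0.129,0.665,0.325],
    [0.129,0.665,0.325]
  ],
  "angular": [
    [0,0,0],
    [0,0,0],
    [0,0,0],
    [0,0,0],
    [0,0,0],
    [0,0,0],
    [0,0,0],
    [0,0,0],
    [0,0,0]
  ]
}}

```text
time: 22.05
tool_pos: [0.5886, 0.0179, 0.1305]
ee_rot: [-0.0, 0.991, 0.13, -0.002]
force: [0.1, 0.1, 0.3]
finger_gap: 0.0329
```

Run:
```python
from h import *
plan((.589,.012,.079),15)
```

```text
t 22.05 gap 0.0329 pos [0.5886 0.0179 0.1305] yaw 15.0 F [0.1 0.1 0.3]
dpos [-0.0039, 0.0235, 0.2061] ang [-0.0007, 0.0019, -0.0002]
```

{"method": "drive_tool", "body": {
  "delta_pos": [
    [0,0,0.05],
    [0,0,0.1],
    [0,0,0.15],
    [0,0,0.18],
    [0,0,0.18]
  ],
  "angular": [
    [0,0,0],
    [0,0,0],
    [0,0,0],
    [0,0,0],
    [0,0,0]
  ]
}}

```text
time: 22.55
tool_pos: [0.5888, 0.0175, 0.0856]
ee_rot: [-0.0, 0.992, 0.13, -0.001]
force: [0.1, 0.3, -1.9]
finger_gap: 0.0328
```

Run:
```python
from h import *
plan((.589,.012,.079),15)
```

```text
t 22.55 gap 0.0328 pos [0.5888 0.0175 0.0856] yaw 14.9 F [ 0.1  0.3 -1.9]
dpos [-0.0048, 0.0213, 0.0264] ang [-0.0003, 0.0014, -0.0009]
```

{"method": "drive_tool", "body": {
  "delta_pos": [
    [-0.004,0.022,0],
    [-0.004,0.022,0.01],
    [-0.004,0.022,0.018],
    [-0.004,0.022,0.024],
    [-0.004,0.022,0.028],
    [-0.004,0.022,0.028]
  ],
  "angular": [
    [0,0,0],
    [0,0,0],
    [0,0,0],
    [0,0,0],
    [0,0,0],
    [0,0,0]
  ]
}}

```text
time: 23.15
tool_pos: [0.59, 0.012, 0.0799]
ee_rot: [-0.0, 0.992, 0.13, -0.0]
force: [-0.1, 0.2, 0.1]
finger_gap: 0.0327
```

{"method": "drive_tool", "body": {
  "delta_pos": [
    [0,0,0.003],
    [0,0,0.006],
    [0,0,0.006]
  ],
  "angular": [
    [0,0,0],
    [0,0,0],
    [0,0,0]
  ]
}}

```text
time: 23.45
tool_pos: [0.5903, 0.012, 0.079]
ee_rot: [0.0, 0.992, 0.13, 0.0]
force: [-1.5, -0.3, 4.0]
finger_gap: 0.0325
```

{"method": "drive_tool", "body": {
  "delta_pos": [
    [0,0,0],
    [0,0,0],
    [0,0,0],
    [0,0,0],
    [0,0,0]
  ],
  "angular": [
    [0,0,0],
    [0,0,0],
    [0,0,0],
    [0,0,0],
    [0,0,0]
  ],
  "gripper": 60
}}

```text
time: 23.95
tool_pos: [0.5901, 0.0119, 0.0784]
ee_rot: [-0.0, 0.992, 0.13, -0.0]
force: [0.2, -0.7, -0.1]
finger_gap: 0.0605
```

{"method": "drive_tool", "body": {
  "delta_pos": [
    [0,0,-0.05],
    [0,0,-0.15],
    [0,0,-0.3],
    [0,0,-0.4],
    [0,0,-0.5],
    [0,0,-0.55],
    [0,0,-0.55]
  ],
  "angular": [
    [0,0,0],
    [0,0,0],
    [0,0,0],
    [0,0,0],
    [0,0,0],
    [0,0,0],
    [0,0,0]
  ]
}}

```text
time: 24.65
tool_pos: [0.5911, 0.0121, 0.2183]
ee_rot: [0.0, 0.992, 0.13, 0.002]
force: [1.1, 0.2, 0.0]
finger_gap: 0.0602
```

Run:
```python
from h import *
c=RT('wrist'); a=camera('wrist'); cv2.imwrite('pics/w10.png',a); np.save('w10.npy',np.array([*c[0].ravel(),*c[1].ravel(),*c[2]]))
plan((.577,.370,.2),79)
plan((.577,.370,.2),40)
```

```text
t 24.7 gap 0.0602 pos [0.5903 0.0119 0.2166] yaw 14.9 F [-0.5 -0.6 -0.4]
dpos [0.3168, -1.3981, 0.066] ang [0.0008, -0.0005, -0.7123]
t 24.7 gap 0.0602 pos [0.5903 0.0119 0.2166] yaw 14.9 F [-0.5 -0.6 -0.4]
dpos [0.3168, -1.3981, 0.066] ang [0.0005, -0.0007, -0.2789]
```

View pics/w10.png

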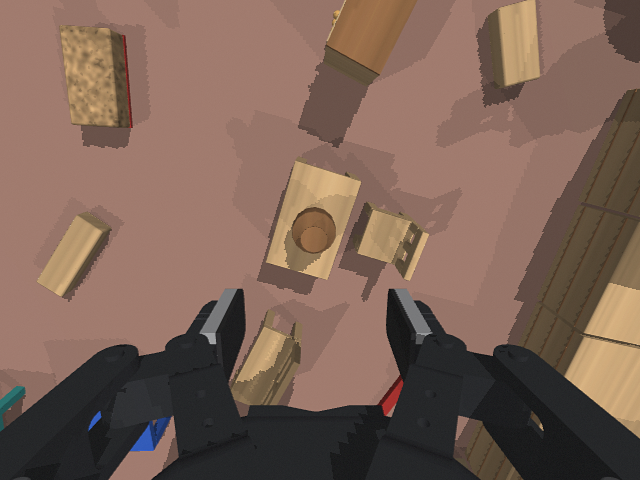

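The vase stands upright on the table, mouth at (314,238), table corners (301,160),(361,180),(329,279),(267,262).

Run:
```python
from h import *
d=np.load('w10.npy'); c=(d[:9].reshape(3,3),d[9:18].reshape(3,3),d[18:])
t=px2w(c,[(301,160),(361,180),(329,279),(267,262)],.052)[:,:2]; print('table',t.mean(0).round(4),t.round(3).tolist())
print('vase',px2w(c,[(314,238)],.096).round(4),px2w(c,[(314,231)],.075).round(4))
```

```text
table [0.5906 0.0125] [[0.568, 0.059], [0.618, 0.056], [0.616, -0.033], [0.561, -0.032]]
vase [[0.5907 0.012  0.096 ]] [[0.5909 0.0114 0.075 ]]
```

{"method": "drive_tool", "body": {
  "delta_pos": [
    [0.04,-0.2,0],
    [0.08,-0.38,0],
    [0.13,-0.56,0],
    [0.17,-0.74,0],
    [0.22,-0.92,0],
    [0.227,-1,0],
    [0.227,-1,0],
    [0.227,-1,0],
    [0.227,-1,0]
  ],
  "angular": [
    [0,0,-0.08],
    [0,0,-0.17],
    [0,0,-0.26],
    [0,0,-0.35],
    [0,0,-0.44],
    [0,0,-0.53],
    [0,0,-0.62],
    [0,0,-0.71],
    [0,0,-0.712]
  ]
}}

```text
time: 25.6
tool_pos: [0.5799, 0.2679, 0.2139]
ee_rot: [-0.001, 0.771, 0.637, -0.001]
force: [0.3, -0.5, 0.0]
finger_gap: 0.0602
```

Run:
```python
from h import *
plan((.577,.370,.2),79)
```

```text
t 25.6 gap 0.0602 pos [0.5799 0.2679 0.2139] yaw 79.1 F [ 0.3 -0.5  0. ]
dpos [0.399, -0.088, 0.0551] ang [-0.0019, 0.0009, 0.0016]
```

Vase is centred within about 1 mm. Moving over the stool.

{"method": "drive_tool", "body": {
  "delta_pos": [
    [0.1,-0.02,0.02],
    [0.2,-0.05,0.03],
    [0.3,-0.07,0.045],
    [0.38,-0.085,0.055],
    [0.398,-0.088,0.055],
    [0.398,-0.088,0.055]
  ],
  "angular": [
    [0,0,0],
    [0,0,0],
    [0,0,0],
    [0,0,0],
    [0,0,0],
    [0,0,0]
  ]
}}

```text
time: 26.2
tool_pos: [0.5775, 0.3702, 0.2013]
ee_rot: [-0.0, 0.772, 0.636, -0.001]
force: [-0.7, -0.3, 0.2]
finger_gap: 0.06
```

Run:
```python
from h import *
c=RT('wrist'); a=camera('wrist'); cv2.imwrite('pics/w11.png',a)
h=cv2.cvtColor(a,cv2.COLOR_BGR2HSV); e=w2px(c,[(.577,.370,.038)])[0]; print(e)
m=cv2.inRange(h,(14,60,150),(30,255,255)); m2=np.zeros_like(m); u,v=e.astype(int); m2[v-45:v+45,u-45:u+45]=255; m&=m2
m=cv2.morphologyEx(m,cv2.MORPH_OPEN,np.ones((9,9)))
k=max(cv2.findContours(m,0,1)[0],key=cv2.contourArea); (x,y),ax,_=cv2.fitEllipse(k); print(x,y,ax)
p=px2w(c,[(x,y)],.038)[0]; print(p); plan((p[0],p[1],.032),79)
```

```text
[313.95160366 222.97872104]
314.526611328125 223.7042236328125 (42.89476776123047, 44.10166931152344)
[0.57769253 0.37034487 0.038     ]
t 26.25 gap 0.0601 pos [0.5781 0.3692 0.2016] yaw 78.9 F [ 0.9  0.4 -0.6]
dpos [0.0052, -0.0021, 0.6782] ang [-0.0003, 0.0008, -0.0014]
```

View pics/w11.png

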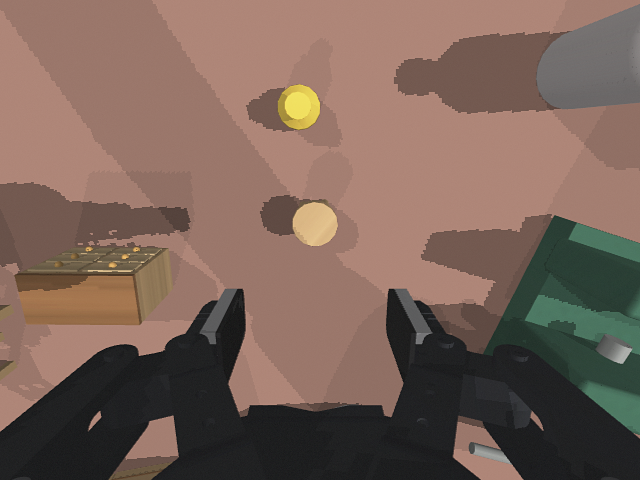

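The stool top is centred between the jaws at (314,224). The dresser front with its knobs is at (80–165,250), facing this side.

{"method": "drive_tool", "body": {
  "delta_pos": [
    [0.003,-0.002,0.1],
    [0.003,-0.002,0.25],
    [0.003,-0.002,0.4],
    [0.003,-0.002,0.5],
    [0.003,-0.002,0.58],
    [0.003,-0.002,0.64],
    [0.003,-0.002,0.67],
    [0.003,-0.002,0.676],
    [0.003,-0.002,0.676]
  ],
  "angular": [
    [0,0,0],
    [0,0,0],
    [0,0,0],
    [0,0,0],
    [0,0,0],
    [0,0,0],
    [0,0,0],
    [0,0,0],
    [0,0,0]
  ]
}}

```text
time: 27.15
tool_pos: [0.5782, 0.3709, 0.034]
ee_rot: [0.0, 0.772, 0.636, 0.0]
force: [0.2, 0.1, 1.1]
finger_gap: 0.0599
```

{"method": "drive_tool", "body": {
  "delta_pos": [
    [0,0,0],
    [0,0,0],
    [0,0,0],
    [0,0,0],
    [0,0,0],
    [0,0,0]
  ],
  "angular": [
    [0,0,0],
    [0,0,0],
    [0,0,0],
    [0,0,0],
    [0,0,0],
    [0,0,0]
  ],
  "gripper": 32,
  "grip_force": 30
}}

```text
time: 27.75
tool_pos: [0.5783, 0.3712, 0.0346]
ee_rot: [0.0, 0.772, 0.636, 0.001]
force: [-0.1, -0.6, 6.8]
finger_gap: 0.0367
```

{"method": "drive_tool", "body": {
  "delta_pos": [
    [0,0,-0.05],
    [0,0,-0.15],
    [0,0,-0.3],
    [0,0,-0.4],
    [0,0,-0.5],
    [0,0,-0.55],
    [0,0,-0.55]
  ],
  "angular": [
    [0,0,0],
    [0,0,0],
    [0,0,0],
    [0,0,0],
    [0,0,0],
    [0,0,0],
    [0,0,0]
  ]
}}

```text
time: 28.45
tool_pos: [0.5784, 0.3715, 0.1732]
ee_rot: [0.0, 0.772, 0.636, 0.002]
force: [0.3, 0.3, -1.5]
finger_gap: 0.0367
```

Run:
```python
from h import *
a=camera('wrist'); cv2.imwrite('pics/w12.png',a)
plan((.5244,.1911,.17),78.8)
c=RT('wrist'); print('expect',w2px(c,[sense()['tool_pos']+[0,0,.004]]))
```

```text
t 28.5 gap 0.0368 pos [0.5779 0.3708 0.1713] yaw 79.0 F [-0.5  0.2  0.1]
dpos [-0.7466, -0.0726, 0.0047] ang [0.0007, -0.0004, 0.002]
expect [[311.94463155 331.63306717]]
```

{"method": "drive_tool", "body": {
  "delta_pos": [
    [-0.05,0,0],
    [-0.15,-0.02,0],
    [-0.3,-0.03,0],
    [-0.45,-0.05,0],
    [-0.6,-0.06,0],
    [-0.7,-0.07,0],
    [-0.746,-0.073,0],
    [-0.746,-0.073,0],
    [-0.746,-0.073,0]
  ],
  "angular": [
    [0,0,0.002],
    [0,0,0.002],
    [0,0,0.002],
    [0,0,0.002],
    [0,0,0.002],
    [0,0,0.002],
    [0,0,0.002],
    [0,0,0.002],
    [0,0,0.002]
  ]
}}

```text
time: 29.4
tool_pos: [0.5242, 0.1921, 0.1706]
ee_rot: [-0.0, 0.773, 0.635, 0.0]
force: [0.1, 1.0, 0.1]
finger_gap: 0.0365
```

Run:
```python
from h import *
plan((.5244,.1911,.0355),78.8)
```

```text
t 29.4 gap 0.0365 pos [0.5242 0.1921 0.1706] yaw 78.8 F [0.1 1.  0.1]
dpos [-0.0041, 0.0016, 0.5404] ang [-0.0002, -0.0006, 0.0002]
```

{"method": "drive_tool", "body": {
  "delta_pos": [
    [-0.003,0.002,0.05],
    [-0.003,0.002,0.15],
    [-0.003,0.002,0.28],
    [-0.003,0.002,0.4],
    [-0.003,0.002,0.47],
    [-0.003,0.002,0.51],
    [-0.003,0.002,0.53],
    [-0.003,0.002,0.54],
    [-0.003,0.002,0.54]
  ],
  "angular": [
    [0,0,0],
    [0,0,0],
    [0,0,0],
    [0,0,0],
    [0,0,0],
    [0,0,0],
    [0,0,0],
    [0,0,0],
    [0,0,0]
  ]
}}

```text
time: 30.3
tool_pos: [0.5248, 0.1908, 0.0361]
ee_rot: [0.0, 0.773, 0.635, 0.0]
force: [-0.8, -0.1, 0.5]
finger_gap: 0.0365
```

{"method": "drive_tool", "body": {
  "delta_pos": [
    [0,0,0.003],
    [0,0,0.006],
    [0,0,0.006]
  ],
  "angular": [
    [0,0,0],
    [0,0,0],
    [0,0,0]
  ]
}}

```text
time: 30.6
tool_pos: [0.5248, 0.1903, 0.0347]
ee_rot: [0.0, 0.773, 0.635, 0.0]
force: [-0.0, 0.7, 0.3]
finger_gap: 0.0366
```

{"method": "drive_tool", "body": {
  "delta_pos": [
    [0,0,0],
    [0,0,0],
    [0,0,0],
    [0,0,0],
    [0,0,0]
  ],
  "angular": [
    [0,0,0],
    [0,0,0],
    [0,0,0],
    [0,0,0],
    [0,0,0]
  ],
  "gripper": 60
}}

```text
time: 31.1
tool_pos: [0.5245, 0.1904, 0.0343]
ee_rot: [-0.0, 0.773, 0.635, -0.0]
force: [-0.7, 0.2, 0.9]
finger_gap: 0.0599
```

{"method": "drive_tool", "body": {
  "delta_pos": [
    [0,0,-0.05],
    [0,0,-0.15],
    [0,0,-0.3],
    [0,0,-0.5],
    [0,0,-0.65],
    [0,0,-0.75],
    [0,0,-0.8],
    [0,0,-0.8]
  ],
  "angular": [
    [0,0,0],
    [0,0,0],
    [0,0,0],
    [0,0,0],
    [0,0,0],
    [0,0,0],
    [0,0,0],
    [0,0,0]
  ]
}}

```text
time: 31.9
tool_pos: [0.5251, 0.1907, 0.2361]
ee_rot: [0.001, 0.773, 0.635, 0.001]
force: [-0.1, 0.2, -0.6]
finger_gap: 0.0599
```

Run:
```python
from h import *
c=RT('wrist'); a=camera('wrist'); np.save('w13.npy',np.array([*c[0].ravel(),*c[1].ravel(),*c[2]]))
b=camera('scene')
cv2.imwrite('pics/w13.png',a)
l=cv2.resize(a,(440,330)); r=cv2.resize(b[150:450,200:500],(330,330),interpolation=cv2.INTER_CUBIC); cv2.imwrite('pics/f.png',np.hstack([l,r]))
```

```text
(no output)
```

View pics/f.png

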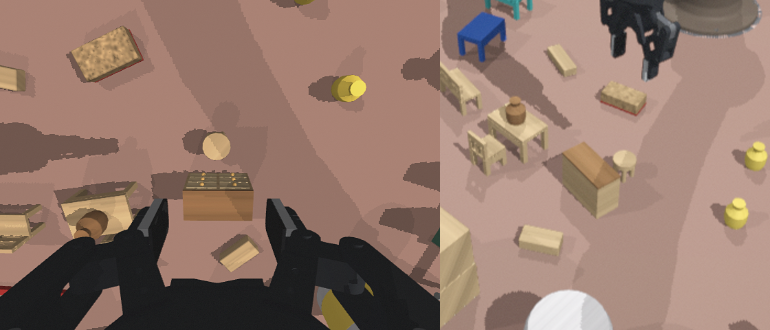

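The final picture shows everything upright. The stool (216,145 in the left panel) is in front of the drawers, with the dresser's front top edge at (184,189)–(253,190). One numeric check before handing in.

Run:
```python
from h import *
d=np.load('w13.npy'); c=(d[:9].reshape(3,3),d[9:18].reshape(3,3),d[18:])
s=640/440
a=cv2.imread('pics/w13.png'); h=cv2.cvtColor(a,cv2.COLOR_BGR2HSV)
m=cv2.inRange(h,(14,60,120),(30,255,255)); m2=np.zeros_like(m); m2[180:242,285:345]=255; m&=m2; m=cv2.morphologyEx(m,cv2.MORPH_OPEN,np.ones((9,9)))
k=max(cv2.findContours(m,0,1)[0],key=cv2.contourArea); (x,y),ax,_=cv2.fitEllipse(k); print(x,y,ax)
st=px2w(c,[(x,y)],.038)[0,:2]
e=px2w(c,np.array([(183.5,189.5),(253,190.5),(253,219),(183,219)])*s,.07)[:,:2]; print('stool',st,'edge',e.round(4).tolist(),'ctr',e.mean(0))
t=e[1]-e[0]; print('w',np.linalg.norm(t),'yaw',np.degrees(np.arctan2(t[1],t[0]))-90); t/=np.linalg.norm(t); v=st-(e[0]+e[1])/2
print('lateral',v@t,'gap',abs(v[0]*t[1]-v[1]*t[0])-.019)
```

```text
314.4005126953125 212.66448974609375 (38.75986862182617, 40.10082244873047)
stool [0.52455219 0.19117724] edge [[0.5643, 0.1414], [0.5826, 0.2271], [0.6224, 0.2209], [0.6046, 0.1311]] ctr [0.59345801 0.18014446]
w 0.08763373373169316 yaw -12.098702277592253
lateral -0.003484312267353803 gap 0.030261288463083406
```

```bash
python3 -c "
from h import *
s=sense(); print(s['time'],s['tool_pos']); ticket.hand_in()"
```

```text
32.0 [0.52410429 0.18993473 0.23335119]
the job is handed in; nothing more can be done
```

I set the room out in the order asked, table, chair, vase, then stool, and handed it in at 32 s of the 104 s allowed. The job reports no verdict, so these are my own last checks:

- **Upright:** the last picture shows everything standing. The gripper is clear at about 23 cm up.
- **Table:** it stands at about (0.589, 0.012), within roughly 1 mm of the midpoint I measured between dresser and bench. Its short ends point along the line joining them.
- **Chair:** the gap between seat and table measured 20 mm, and the chair is centred on the long side to about 1 mm.
- **Vase:** the brown vase is within about 1 mm of the table centre.
- **Stool:** the gap to the drawer front measured 30 mm in the last view. I had aimed for 32 mm, which leaves about 27 mm to the knobs.

**Disagreement:** the last view put the stool about 3.5 mm off the drawers' centre. By the earlier dresser measurements, which I used to place it, it is within about 1 mm. The dresser estimates differ by about 4 mm and the cameras are calibrated only to about 2 mm, so I left the stool where it was.

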